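Stir the polishing beads in their dish

TASK

Take the red-handled stirring rod out of its holder and stir the beads in the metal dish: about three full wide rounds, either way round, with the end of the rod right down among the beads. Keep all the beads in the dish, and hang the rod upright in its holder again when you have finished.

Things in the scene. Friction and masses are not known exactly. Their poses are not given: they have to be found in the camera images.
- rod: red-handled white stirring rod, 172 mm long, 90 g, shaft 12 mm thick, ball end 16 mm. Origin at its lower tip, z along it to the handle. A collar 56 mm wide lies 88 to 94 mm above the tip (cone below it, to centre it); round handle, 22 mm thick, 94 to 172 mm: grip it at 130 mm from above. At first it hangs upright in the holder by the collar, tip 20 mm above the bench.
- dish: round metal dish fixed to the bench by a black foot: rim 110 mm across, 62 mm high, nearly straight smooth sides 4 mm thick. Origin: centre of the underside, z up. Inner floor 20 mm above the bench, 48 mm in radius. Four beads lie in a ring about 31 mm from its middle, which is free. A rod tip 5 to 8 mm above the floor circling 30 mm from the middle, sweeps them along; small circles miss them.
- holder: holder for the rod, fixed: dark round foot 80 mm across, 16 mm high and an upright aluminium tube, 46 mm outside, bore 36 mm, open at the top, rim 108 mm above the bench. Origin at the centre of its underside, z up. The rod hangs in it with the collar resting on the rim.
- bead0: one of four chunky barrel-shaped polishing beads in the dish, 22 mm across, 18 mm high, blue, 14 g. Origin at the centre of its underside.
- bead1: one of four chunky barrel-shaped polishing beads in the dish, 22 mm across, 18 mm high, blue, 14 g. Origin at the centre of its underside.
- bead2: one of four chunky barrel-shaped polishing beads in the dish, 22 mm across, 18 mm high, yellow, 14 g. Origin at the centre of its underside.
- bead3: one of four chunky barrel-shaped polishing beads in the dish, 22 mm across, 18 mm high, yellow, 14 g. Origin at the centre of its underside.
Not all that is in view belongs to the job. What is shaped like the dish but brown or green is not meant.

How it is judged:
On the way, in this order (a step that is already met when the one before it is completed fails the run):
1. the rod's tip is down among the beads on the near side of the dish's middle, and at least three of the four beads have been moved 15 mm or more from where they lay (z of rod in the frame of dish below 0.036 m and horizontal distance between rod and dish below 0.05 m and x of rod in the frame of dish below 0 m and (distance of each of bead0, bead1, bead2 from where it was at the start of the episode above 0.015 m or distance of each of bead0, bead1, bead3 from where it was at the start of the episode above 0.015 m or distance of each of bead0, bead2, bead3 from where it was at the start of the episode above 0.015 m or distance of each of bead1, bead2, bead3 from where it was at the start of the episode above 0.015 m)), for 0.02 s.
2. still down, the tip comes to the far side of the dish (z of rod in the frame of dish below 0.036 m and horizontal distance between rod and dish below 0.05 m and x of rod in the frame of dish above 0.009 m), for 0.02 s.
3. still down, the tip comes round one side of the dish (z of rod in the frame of dish below 0.036 m and horizontal distance between rod and dish below 0.05 m and (y of rod in the frame of dish above 0.009 m or y of rod in the frame of dish below -0.009 m) and x of rod in the frame of dish between -0.008 and 0.008 m), for 0.02 s.
4. still down, the tip comes to the near side (z of rod in the frame of dish below 0.036 m and horizontal distance between rod and dish below 0.05 m and x of rod in the frame of dish below -0.009 m), for 0.02 s.
5. still down, the tip comes round a side of the dish again (all of step 3), for 0.02 s.
At the end, for the whole second after the job is handed in: the rod hangs at rest in the holder, tip within 12 mm of the holder's axis and less than 28 mm above its underside, upright within 10 degrees; all four beads lie in the dish (horizontal distance between rod and holder below 0.012 m and z of rod in the frame of holder below 0.028 m and angle between rod's own z axis and vertical below 0.17 rad and linear speed of rod below 0.02 m/s and horizontal distance between each of bead0, bead1, bead2, bead3 and dish below 0.05 m and height (world z) of each of bead0, bead1, bead2, bead3 below 0.055 m); the robot touches nothing.
It fails at once if a bead leaves the dish (horizontal distance between any of bead0, bead1, bead2, bead3 and dish above 0.065 m).
It also fails if it takes over 72 s, if anything falls off the work surface, if the arm or the gripper's body presses on something with over 40 N, if the wrist force passes 120 N, or if a joint passes its speed limit or range.

ROBOT

A 6-joint arm with a two-finger parallel gripper is mounted at the origin on a cart in front of the work surface, level with it; the furniture and walls round the work are solid. World frame = base frame: x ahead of the robot, y to its left, z up, the work surface at z = 0. Lengths are in m, angles in rad, forces in N, time in s.
With the tool pointing down it reaches from about 0.225 to 0.875 m from the base axis. Payload 3.4 kg.
Tool frame: the origin (TCP) lies midway between the tips of the shut fingers; the grasp point (between the pads) lies 19 mm behind it; z points along the fingers, y is the line along which they close (so a half turn about z gives the same grasp; the last joint's range is limited). The gripper opens to 85 mm and grips with 20 to 120 N. Pads are 22 mm wide; open, the fingers measure 114 mm over their backs; the gripper's body (76 mm by 85 mm) begins 54 mm behind the grasp point. The pads swing forward as they close: fully open they stand 13 mm farther back than shut.
Start: joints at [1.05, 0.276, 1.505, -0, 1.361, -0.121], TCP at [0.224, 0.53, 0.231] pointing down, gripper open.
Joint ranges: [-2.89, 2.89], [-0.75, 2.08], [0.22, 2.7], [-1.18, 4.32], [0.11, 2.71], [-2.7, 2.7]. Speed limits (rad/s): [2.57, 2.57, 3.14, 3.14, 3.14, 3.14].

INTERFACE

Orientations are given as a unit quaternion [x, y, z, w].
In Python, from bench import get_state, read_camera, job_done, silhouettes gives the robot as it stands. The module is installed in compiled form; this text tells all that it offers.
- The arm moves only by the tool send_rows, never from a script. Its argument "moves" is a list of rows, each a list of 5 numbers: the shift along the tool's x, y, z each as a share of 500 mm, from -1 to 1, then the turn about the tool's z as a share of 30 degrees, from -1 to 1, then the opening, from 0 (shut) to 1 (fully open). A call has 1 to 5 rows; each row is the pose to reach, as a shift and turn from the pose commanded when the call began, along the tool's axes at that moment; what a row does not reach only later rows make up. A row lasts 1/12 s, in which the tool goes at most 41.7 mm and 7.16 degrees, less where a joint would pass 70% of its speed; a pose out of reach is approached as far as the arm can. A call with a number of a shift or a turn outside -1 to 1 is refused whole. A call with a gripper value outside its range is refused whole. The fingers move at their own pace and stop on an object; "squeeze" is the grip in N (left out, the last holds). Time passes only in rows, so rows that repeat a pose let the fingers close. It gives the time, the measured TCP pose, the force, the opening and the grip force at its end, in the units of the state.
- get_state(): the state, without advancing time (a new reading comes with each control period).
- read_camera(name): name is "side" or "top"; returns a dict with "color" (480x640x3 uint8, red, green, blue), "vertical_fov" (degrees; the focal length in pixels is half the picture's height over the tangent of half this angle, whatever the lens; pixels are square), "cx", "cy" (the principal point, pixels), "R" (3x3) and "t" (3): a world point X has camera coordinates R X + t. Camera axes: x right, y down, z forward; pixel columns grow to the right and rows downward; lengths in m; the calibration is good to about 2 mm. A picture is of the moment at which its call begins. There is no depth.
- job_done(): hands the job in; it is judged then, once.
Trained networks look in a picture, given as the dict that the camera call returned (one of the last four; its "shot" number tells which), for a name from the list of things; names that differ only in an ending like _2 or _b are one class to them, and where a whole thing is asked for, a point or a joint stands for the part that bears it (a point fixed in the world has none). Each returns a list of dicts, best first, with "conf" (0 to 1); they miss things now and then, are a little off and sometimes report something else, mostly with a low value. They report only what shows in the picture. A call takes as long as a camera call. They do not tell look-alikes from the thing itself.
- silhouettes(picture, thing): "mask" (480x640 bool, what is visible of it) and "rect" ([left, top, width, height] in pixels, round what is visible of it).
The state is a dict: "time_s": time; "joints": joint angles; "joint_velocities": joint speeds; "joint_torque": joint torques, N m; "tcp_pos": TCP position; "orientation": TCP orientation; "force": force on the tool from outside, world axes, zero at the start; "moment": the same for the moment, N m; "gripper_width": finger opening in m; "grip_force": force on a finger pad.
Only numpy, scipy, OpenCV 4.12 (cv2) and the standard library are available. Lean on these libraries where they do the work, as an engineer would, in place of code of your own. Each camera call takes 0.05 s, during which the arm holds its last target. There are 200 camera calls.

## Working session

There is one attempt and no reset: what is moved stays moved. The work goes in short steps, Python scripts to look and compute and a tool call to move; the robot and the scene stay as the last step left them, time stands still between calls to the robot, and variables do not carry over. Pictures are saved under pics/ and viewed, at most 10 in all, crops included, and the job is handed in when it is done.

Besides the shell and the picture viewer there is one more tool, called after "Request:" in YAML: its name, and indented under it one key for each argument. send_rows: Moves the arm, as the interface text tells. Shift numbers are shares of 500 mm and turn numbers shares of 30 degrees, none past 1 either way. Its arguments: {"type":"object","properties":{"moves":{"type":"array"},"squeeze":{"type":"number"}},"required":["moves"]}

```bash
mkdir -p pics; cat > h.py <<'E'
import numpy as np, cv2
from bench import *
def K(p):
    f=p["color"].shape[0]/2/np.tan(np.radians(p["vertical_fov"])/2); return f
def proj(p,X):
    c=np.array(p["R"])@np.array(X)+np.array(p["t"]); f=K(p); return np.array([p["cx"]+f*c[0]/c[2],p["cy"]+f*c[1]/c[2]])
def ray(p,u,v):
    f=K(p);R=np.array(p["R"]);return -R.T@np.array(p["t"]), R.T@np.array([(u-p["cx"])/f,(v-p["cy"])/f,1])
def atz(p,u,v,z):
    o,d=ray(p,u,v); return o+d*(z-o[2])/d[2]
E
python3 - <<'E'
from h import *
s=get_state();print(s["tcp_pos"],s["orientation"],s["time_s"],s["gripper_width"])
for n in("side","top"):
    p=read_camera(n);cv2.imwrite(f"pics/{n}0.png",p["color"][:,:,::-1])
    print(n,K(p),ray(p,p["cx"],p["cy"]))
    for t in("rod","dish","holder","bead0","bead2"):
        for d in silhouettes(p,t)[:5]:
            m=d["mask"];ys,xs=np.nonzero(m);print(t,round(d["conf"],2),d["rect"],xs.mean().round(1),ys.mean().round(1),p["color"][m].mean(0).round())
E
```

```text
[0.22355926 0.52918728 0.23043895] [ 1.98600142e-01  9.80080174e-01 -8.67295604e-04 -2.89806052e-04] 0.0 0.08508239346988884
side 456.6920814433363 (array([0.42168625, 0.69011269, 0.69072224]), array([-0.01526086, -0.71242465, -0.70158265]))
rod 0.85 [273.8, 118.4, 27.2, 43.6] 285.7 145.5 [181. 107. 101.]
dish 0.85 [247.9, 225.6, 58.7, 61.5] 275.9 254.6 [95. 57. 30.]
dish 0.75 [268.3, 280.5, 62.1, 68.5] 299.1 313.8 [142. 135. 129.]
dish 0.67 [347.6, 143.8, 46.1, 50.4] 367.5 168.5 [ 24. 105.  43.]
holder 0.71 [269.9, 160.0, 32.4, 44.1] 287.5 183.6 [110. 107. 104.]
bead0 0.64 [275.1, 119.7, 25.5, 44.2] 285.1 144.8 [179. 104.  97.]
bead0 0.57 [278.7, 301.2, 14.7, 9.8] 285.2 306.4 [221. 186.   1.]
bead0 0.43 [306.0, 300.5, 10.0, 12.3] 309.7 305.1 [212. 178.   6.]
bead2 0.64 [275.1, 119.7, 25.5, 44.2] 285.1 144.8 [179. 104.  97.]
bead2 0.57 [278.7, 301.2, 14.7, 9.8] 285.2 306.4 [221. 186.   1.]
bead2 0.43 [306.0, 300.5, 10.0, 12.3] 309.7 305.1 [212. 178.   6.]
top 586.7687149961687 (array([0.35798226, 0.00103897, 0.99178166]), array([ 0.05706826,  0.01104624, -0.99830917]))
rod 0.6 [434.9, 175.6, 36.3, 33.7] 452.1 189.9 [140. 113. 105.]
dish 0.96 [436.1, 282.5, 74.5, 71.9] 474.9 316.1 [14. 93. 28.]
dish 0.85 [173.4, 180.4, 67.3, 69.8] 206.1 214.7 [123. 115. 105.]
dish 0.67 [262.1, 151.2, 71.5, 67.3] 296.0 185.5 [83. 45. 21.]
holder 0.71 [172.3, 180.6, 69.9, 69.9] 205.8 215.2 [125. 116. 107.]
holder 0.65 [415.3, 177.4, 47.1, 47.6] 432.4 203.5 [42. 41. 39.]
```

View pics/side0.png

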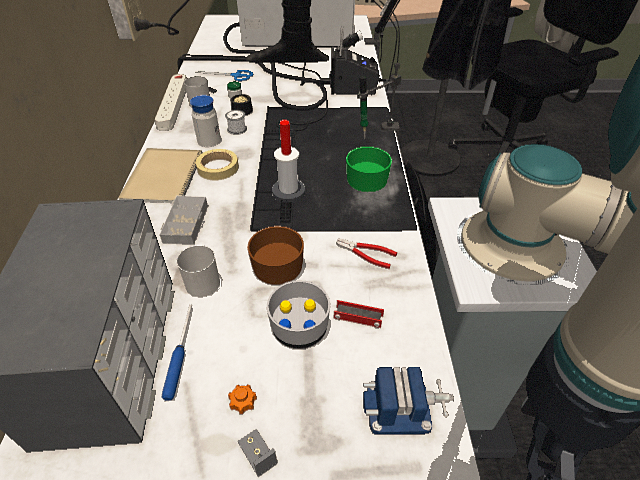

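View pics/top0.png

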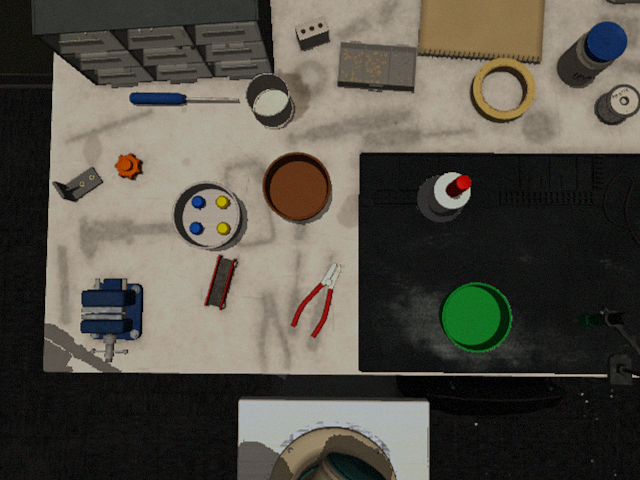

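Candidates for the dish: grey with beads at top (207,215) / side (299,314); brown at top (297,187); green at top (476,316). The grey one fits, because it is metal-coloured and holds the four beads: blue at (198,202) and (196,228), yellow at (222,202) and (223,228). The red-handled rod is in the tube at top (452,190) / side (286,145).

```bash
python3 - <<'E'
from h import *
from scipy.optimize import least_squares
P={n:read_camera(n) for n in("side","top")}
a=P["top"]["color"][160:260,150:500];cv2.imwrite("pics/crop.png",cv2.resize(a,(770,220),interpolation=cv2.INTER_CUBIC)[:,:,::-1])
# red handle pixel masks
hs={}
for n,(x0,y0,x1,y1) in dict(side=(265,110,310,165),top=(430,165,480,215)).items():
    c=P[n]["color"].astype(int);m=np.zeros(c.shape[:2],bool)
    m[y0:y1,x0:x1]=((c[...,0]>90)&(c[...,0]>2*c[...,1]))[y0:y1,x0:x1]
    ys,xs=np.nonzero(m);hs[n]=m;print(n,m.sum(),xs.min(),xs.max(),ys.min(),ys.max())
# fit vertical cylinder z0..z1 radius .011 by hull compare
def sil(p,x,y,z0,z1,r):
    a=np.linspace(0,2*np.pi,40);pts=[proj(p,(x+r*np.cos(t),y+r*np.sin(t),z)) for z in(z0,z1) for t in a]
    return cv2.convexHull(np.array(pts,np.float32))[:,0]
def feats(h): return np.r_[h.min(0),h.max(0)]
def mf(m):
    ys,xs=np.nonzero(m);return np.array([xs.min(),ys.min(),xs.max()+1,ys.max()+1])-.5
f=lambda q:np.r_[tuple(feats(sil(P[n],q[0],q[1],q[2],q[3],.011))-mf(hs[n]) for n in P)]
r=least_squares(f,[.45,-.2,.114,.192]);print("handle x y z0 z1",r.x,r.fun.round(1))
# dish: fit with fixed radius; free height
D={}
for n in P:
    ds=silhouettes(P[n],"dish")
    want=(299,314) if n=="side" else (206,215)
    for d in ds:
        ys,xs=np.nonzero(d["mask"])
        if np.hypot(xs.mean()-want[0],ys.mean()-want[1])<12: D[n]=mf(d["mask"]);break
print(D)
f=lambda q:np.r_[tuple((feats(sil(P[n],q[0],q[1],0.0,q[2],.055))-D[n])[[0,1,2]] for n in D)]
r=least_squares(f,[.42,.18,.062],loss="soft_l1");print("dish",r.x,r.fun.round(1))
for n,cs in dict(top=[(198,202),(196,228),(222,202),(223,228)]).items():
    for c in cs: print("bead",atz(P[n],*c,.038).round(4))
for n in P:
  for d in silhouettes(P[n],"holder")[:3]:print(n,d["conf"],d["rect"])
for n in P: print(n,"proj holder rim/tube base",[proj(P[n],(*least_squares(f,[.42,.18,.062]).x[:2],z)).round() for z in(0,.062)])
E
```

```text
side 327 280 290 119 154
top 179 456 470 175 189
handle x y z0 z1 [ 0.4904968  -0.18659494  0.11135809  0.1893448 ] [-2.3 -0.3 -1.3  0.2 -4.7 -3.6  7.7  5. ]
{'side': array([266.5, 279.5, 329.5, 348.5]), 'top': array([171.5, 180.5, 240.5, 247.5])}
dish [0.42917086 0.20732311 0.06200003] [13.3  1.  14.3 -2.1 14.1  3.7]
bead [0.4751 0.2231 0.038 ]
bead [0.4324 0.2256 0.038 ]
bead [0.4753 0.1837 0.038 ]
bead [0.4327 0.1814 0.038 ]
side 0.69 [271.2, 162.4, 31.3, 41.2]
top 0.92 [416.1, 177.8, 48.3, 46.0]
top 0.52 [173.7, 180.8, 69.4, 69.1]
side proj holder rim/tube base [array([300., 325.]), array([299., 304.])]
top proj holder rim/tube base [array([213., 218.]), array([206., 215.])]
```

View pics/crop.png

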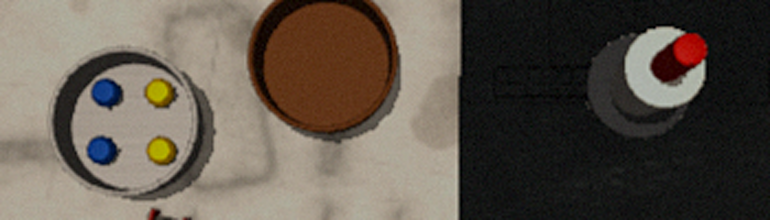

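The crop confirms it: the grey dish holds two blue and two yellow beads, and the red-handled rod stands in the tube with its white collar at crop (665,65). My dish fit wrongly included the base and the handle mask missed its dark part. I'll refit on the rim, collar and top cap.

```bash
python3 - <<'E'
from h import *
from scipy.optimize import least_squares
P={n:read_camera(n) for n in("side","top")}
def circ(p,x,y,z,r):
    return np.array([proj(p,(x+r*np.cos(t),y+r*np.sin(t),z)) for t in np.linspace(0,6.283,60)])
ft=lambda h:np.r_[h.min(0),h.max(0)]
def mf(m):
    ys,xs=np.nonzero(m);return np.array([xs.min(),ys.min(),xs.max()+1,ys.max()+1])-.5
D={}
for n,w in(("side",(299,314)),("top",(206,215))):
    for d in silhouettes(P[n],"dish"):
        ys,xs=np.nonzero(d["mask"])
        if np.hypot(xs.mean()-w[0],ys.mean()-w[1])<12: D[n]=mf(d["mask"]);break
f=lambda q:np.r_[(ft(circ(P["side"],*q,.055))-D["side"])[:3],ft(circ(P["top"],*q,.055))-D["top"]]
r=least_squares(f,[.45,.2,.062]);print("dish",r.x,r.fun.round(1));dq=r.x
# red incl. dark
c=P["top"]["color"].astype(int);m=np.zeros((480,640),bool)
m[165:215,430:480]=((c[...,0]>50)&(c[...,0]>1.8*c[...,1]))[165:215,430:480]
c2=P["side"]["color"].astype(int);m2=np.zeros((480,640),bool)
m2[110:160,265:310]=((c2[...,0]>50)&(c2[...,0]>1.8*c2[...,1]))[110:160,265:310]
print(mf(m),mf(m2))
# cylinder fit
def cyl(p,x,y,z0,z1,r):return np.r_[circ(p,x,y,z0,r),circ(p,x,y,z1,r)]
f=lambda q:np.r_[ft(cyl(P["top"],*q,.011))-mf(m),(ft(cyl(P["side"],*q,.011))-mf(m2))]
r=least_squares(f,[.49,-.19,.114,.192],loss="soft_l1");print("handle",r.x,r.fun.round(1));q=r.x
# collar (white) in top
w=np.zeros((480,640),bool);w[165:215,425:480]=(c.min(2)>110)[165:215,425:480]
w=cv2.morphologyEx(w.astype(np.uint8),cv2.MORPH_OPEN,np.ones((3,3)))>0
g=lambda s:ft(circ(P["top"],s[0],s[1],.114,.028))-mf(w|m)
print("white",mf(w));r=least_squares(lambda s:(g(s))[[0,3]],q[:2]);print("collar",r.x,g(r.x))
V=[]
for n in("top","side"):
    v=cv2.resize(P[n]["color"],None,fx=4,fy=4,interpolation=cv2.INTER_CUBIC)[:,:,::-1].copy()
    L=[(dq[0],dq[1],dq[2],.055,(0,0,255)),(q[0],q[1],q[3],.011,(0,255,0)),(q[0],q[1],.114,.028,(0,255,0)),(q[0],q[1],.016,.04,(255,255,0))]
    for x,y,z,rr,col in L: cv2.polylines(v,[((circ(P[n],x,y,z,rr)+.5)*4).astype(np.int32)],True,col,1)
    for pt in [dq,(q[0],q[1],.1)]:
        u=((proj(P[n],pt)+.5)*4).astype(int);V.append(v[u[1]-150:u[1]+150,u[0]-200:u[0]+200])
cv2.imwrite("pics/ov.png",np.vstack([np.hstack(V[:2]),np.hstack(V[2:])]))
for u in [(198,202),(196,228),(222,202),(223,228)]: print((atz(P["top"],*u,.038)-dq)[:2].round(4))
E
```

```text
Traceback (most recent call last):
KeyError: 'side'
```

```bash
cat > fit.py <<'E'
from h import *
from scipy.optimize import least_squares
P={n:read_camera(n) for n in("side","top")}
def circ(p,x,y,z,r):
    return np.array([proj(p,(x+r*np.cos(t),y+r*np.sin(t),z)) for t in np.linspace(0,6.283,60)])
ft=lambda h:np.r_[h.min(0),h.max(0)]
def mf(m):
    ys,xs=np.nonzero(m);return np.array([xs.min(),ys.min(),xs.max()+1,ys.max()+1])-.5
D={'side': np.array([266.5, 279.5, 329.5, 348.5]), 'top': np.array([171.5, 180.5, 240.5, 247.5])}
f=lambda q:np.r_[(ft(circ(P["side"],*q,.055))-D["side"])[:3],ft(circ(P["top"],*q,.055))-D["top"]]
r=least_squares(f,[.45,.2,.062]);print("dish",r.x,r.fun.round(1));dq=r.x
c=P["top"]["color"].astype(int);m=np.zeros((480,640),bool)
m[165:215,430:480]=((c[...,0]>50)&(c[...,0]>1.8*c[...,1]))[165:215,430:480]
c2=P["side"]["color"].astype(int);m2=np.zeros((480,640),bool)
m2[110:160,265:310]=((c2[...,0]>50)&(c2[...,0]>1.8*c2[...,1]))[110:160,265:310]
print(mf(m),mf(m2))
def cyl(p,x,y,z0,z1,r):return np.r_[circ(p,x,y,z0,r),circ(p,x,y,z1,r)]
f=lambda q:np.r_[ft(cyl(P["top"],*q,.011))-mf(m),(ft(cyl(P["side"],*q,.011))-mf(m2))]
r=least_squares(f,[.49,-.19,.114,.192],loss="soft_l1");print("handle",r.x,r.fun.round(1));q=r.x
w=np.zeros((480,640),bool);w[165:215,425:480]=(c.min(2)>110)[165:215,425:480]
w=cv2.morphologyEx(w.astype(np.uint8),cv2.MORPH_OPEN,np.ones((3,3)))>0
g=lambda s:ft(circ(P["top"],s[0],s[1],.114,.028))-mf(w|m)
print("white",mf(w));r=least_squares(lambda s:(g(s))[[0,3]],q[:2]);print("collar",r.x,g(r.x))
V=[]
for n in("top","side"):
    v=cv2.resize(P[n]["color"],None,fx=4,fy=4,interpolation=cv2.INTER_CUBIC)[:,:,::-1].copy()
    L=[(dq[0],dq[1],dq[2],.055,(0,0,255)),(q[0],q[1],q[3],.011,(0,255,0)),(q[0],q[1],.114,.028,(0,255,0)),(q[0],q[1],.016,.04,(255,255,0))]
    for x,y,z,rr,col in L: cv2.polylines(v,[((circ(P[n],x,y,z,rr)+.5)*4).astype(np.int32)],True,col,1)
    for pt in [dq,(q[0],q[1],.1)]:
        u=((proj(P[n],pt)+.5)*4).astype(int);V.append(v[u[1]-150:u[1]+150,u[0]-200:u[0]+200])
cv2.imwrite("pics/ov.png",np.vstack([np.hstack(V[:2]),np.hstack(V[2:])]))
for u in [(198,202),(196,228),(222,202),(223,228)]: print((atz(P["top"],*u,.038)-dq)[:2].round(4))
E
python3 fit.py
```

```text
dish [0.45304416 0.20438732 0.06143249] [-0.6  0.1  0.3  0.2 -0.7 -0.1  0.9]
[445.5 174.5 471.5 196.5] [279.5 118.5 290.5 154.5]
handle [ 0.48563309 -0.17668687  0.11899814  0.19361391] [-0.3 -0.6  0.3  0.5 -0.4  0.3  0.6 -0.2]
white [433.5 171.5 469.5 208.5]
collar [ 0.48598943 -0.17704187] [ 0.00000000e+00 -3.49082667e-03 -6.55910951e-01 -2.84217094e-14]
[0.0221 0.0187]
[-0.0206  0.0212]
[ 0.0223 -0.0207]
[-0.0204 -0.023 ]
```

View pics/ov.png

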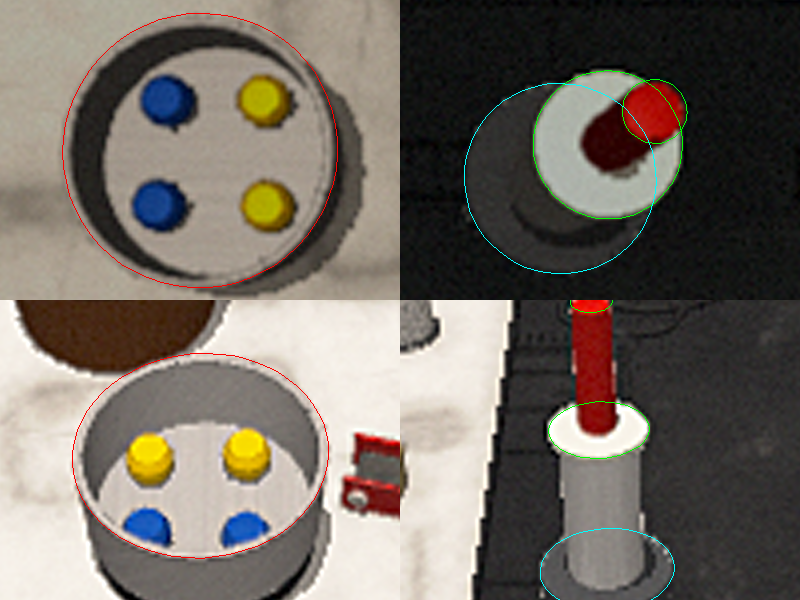

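Request:
send_rows:
  moves:
    - [-0.28,-0.3,0,-0.764,1]
    - [-0.28,-0.3,0,-0.764,1]
    - [-0.28,-0.3,0,-0.764,1]
    - [-0.28,-0.3,0,-0.764,1]
    - [-0.28,-0.3,0,-0.764,1]

```text
time_s: 1.62
tcp_pos: [0.2942, 0.3365, 0.2314]
orientation: [-0.001, 1.0, 0.0, 0.0]
force: [1.3, -0.6, -0.1]
gripper_width: 0.0856
grip_force: 0.0
```

Request:
send_rows:
  moves:
    - [-0.14,-0.37,0,0,1]
    - [-0.14,-0.37,0,0,1]
    - [-0.14,-0.37,0,0,1]
    - [-0.14,-0.37,0,0,1]
    - [-0.14,-0.37,0,0,1]

```text
time_s: 2.03
tcp_pos: [0.3646, 0.1504, 0.2317]
orientation: [0.0, 1.0, -0.0, 0.001]
force: [0.8, 0.6, 0.6]
gripper_width: 0.0855
grip_force: 0.0
```

Request:
send_rows:
  moves:
    - [-0.14,-0.37,0,0,1]
    - [-0.14,-0.37,0,0,1]
    - [-0.14,-0.37,0,0,1]
    - [-0.14,-0.37,0,0,1]
    - [-0.14,-0.37,0,0,1]

```text
time_s: 2.45
tcp_pos: [0.4351, -0.0351, 0.2316]
orientation: [0.001, 1.0, -0.001, 0.001]
force: [0.6, 0.3, 0.7]
gripper_width: 0.0859
grip_force: 0.0
```

Request:
send_rows:
  moves:
    - [-0.102,-0.284,0,0,1]
    - [-0.102,-0.284,0,0,1]
    - [-0.102,-0.284,0,0,1]
    - [-0.102,-0.284,0,0,1]
    - [-0.102,-0.284,0,0,1]

```text
time_s: 2.87
tcp_pos: [0.4874, -0.1795, 0.231]
orientation: [0.002, 1.0, -0.002, 0.001]
force: [0.3, -0.1, -0.2]
gripper_width: 0.0853
grip_force: 0.0
```

```bash
python3 - <<'E'
from h import *
s=get_state();print(s["tcp_pos"],s["orientation"],s["joints"])
p=read_camera("side");cv2.imwrite("pics/s2.png",cv2.resize(p["color"][50:230,180:420],None,fx=3,fy=3)[:,:,::-1])
E
```

```text
[ 0.48735261 -0.17947375  0.23098321] [ 2.15233654e-03  9.99995777e-01 -1.70286961e-03  9.55601278e-04] [-0.48537392  0.19056431  1.62239941 -0.00219352  1.32535469 -2.05133605]
```

View pics/s2.png

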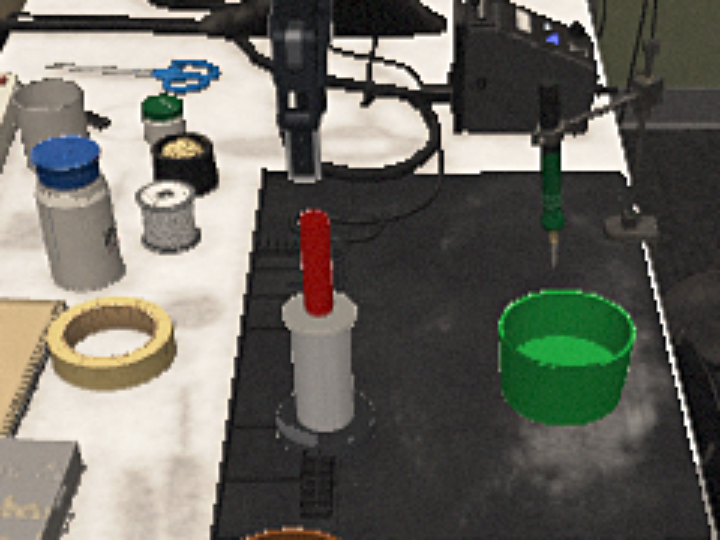

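The gripper is above the handle (handle crop (315,212), finger (303,180)), and the 1–2 mm offset matches the readings. I'm correcting it, descending and gripping.

Request:
send_rows:
  moves:
    - [0.003,0.005,0.04,0,1]
    - [0.003,0.005,0.08,0,1]
    - [0.003,0.005,0.12,0,1]
    - [0.003,0.005,0.16,0,1]
    - [0.003,0.005,0.198,0,1]

```text
time_s: 3.33
tcp_pos: [0.4829, -0.1698, 0.1316]
orientation: [-0.001, 1.0, 0.0, -0.0]
force: [0.4, 0.1, 0.9]
gripper_width: 0.0853
grip_force: 0.0
```

Request:
send_rows:
  moves:
    - [0,0,0,0,1]
    - [0,0,0,0,0.2]
    - [0,0,0,0,0.1]
    - [0,0,0,0,0.1]
    - [0,0,0,0,0.1]
  squeeze: 60

```text
time_s: 3.75
tcp_pos: [0.4844, -0.1715, 0.1337]
orientation: [-0.0, 1.0, -0.001, 0.001]
force: [0.1, -0.2, 0.5]
gripper_width: 0.0384
grip_force: 0.0
```

Request:
send_rows:
  moves:
    - [0,0,0,0,0.1]
    - [0,0,0,0,0.1]
    - [0,0,0,0,0.1]
    - [0,0,0,0,0.1]
    - [0,0,0,0,0.1]

```text
time_s: 4.17
tcp_pos: [0.4843, -0.1721, 0.1334]
orientation: [-0.0, 1.0, -0.001, 0.001]
force: [-1.3, -1.7, 5.2]
gripper_width: 0.0208
grip_force: 58.7
```

The tool settled 5 mm off in y because the earlier reading was an overshoot. I'm opening, correcting and gripping again so that the rod is held straight.

Request:
send_rows:
  moves:
    - [0,0,0,0,0.7]
    - [0,0,0,0,0.7]
    - [-0.003,-0.009,0.002,0,0.7]
    - [-0.003,-0.009,0.002,0,0.7]
    - [-0.003,-0.009,0.002,0,0.7]

```text
time_s: 4.58
tcp_pos: [0.4851, -0.176, 0.1309]
orientation: [0.0, 1.0, 0.0, -0.0]
force: [-0.0, -0.1, 0.1]
gripper_width: 0.0596
grip_force: 0.0
```

Request:
send_rows:
  moves:
    - [0,0,0,0,0.7]
    - [0,0,0,0,0.7]
    - [0,0,0,0,0.7]
    - [0,0,0,0,0.7]
    - [0,0,0,0,0.7]

```text
time_s: 5.0
tcp_pos: [0.4852, -0.1758, 0.1313]
orientation: [-0.0, 1.0, 0.0, 0.0]
force: [-0.5, 0.0, 0.2]
gripper_width: 0.06
grip_force: 0.0
```

```bash
python3 - <<'E'
from h import *
s=get_state();print(s["tcp_pos"],s["gripper_width"])
p=read_camera("side");a=p["color"][90:210,240:340]
q=read_camera("top");b=q["color"][150:270,400:500]
cv2.imwrite("pics/s3.png",cv2.resize(np.hstack([a,b]),None,fx=4,fy=4,interpolation=cv2.INTER_CUBIC)[:,:,::-1])
E
```

```text
[ 0.48515241 -0.17578948  0.13130371] 0.05997835249463132
```

View pics/s3.png

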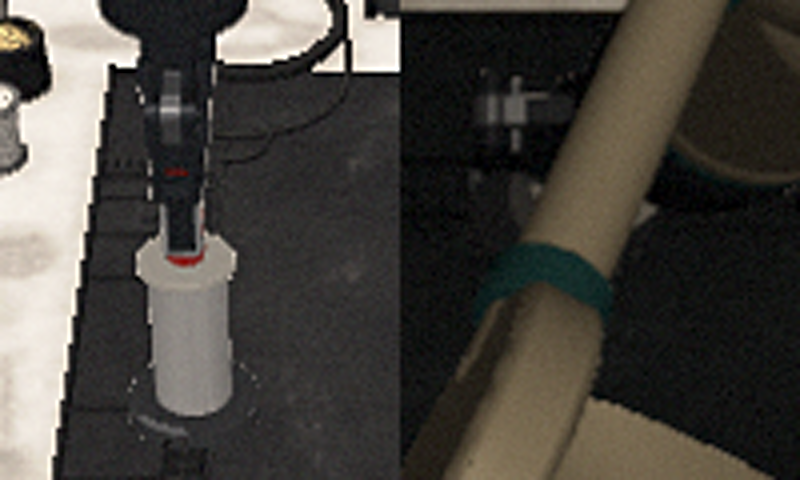

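In the side view the collar (crop centre 186,262) sits centred on the tube again, with the finger over the handle. The arm hides the top view. Gripping now.

Request:
send_rows:
  moves:
    - [0,-0.002,0,0,0.3]
    - [0,-0.002,0,0,0.1]
    - [0,-0.002,0,0,0.1]
    - [0,-0.002,0,0,0.1]
    - [0,-0.002,0,0,0.1]
  squeeze: 80

```text
time_s: 5.52
tcp_pos: [0.4853, -0.177, 0.1315]
orientation: [-0.0, 1.0, -0.0, 0.0]
force: [-0.2, -0.3, 2.7]
gripper_width: 0.0207
grip_force: 78.1
```

Request:
send_rows:
  moves:
    - [0,0,0,0,0.1]
    - [0,0,0,0,0.1]
    - [0,0,0,0,0.1]
    - [0,0,0,0,0.1]
    - [0,0,0,0,0.1]

```text
time_s: 5.93
tcp_pos: [0.4854, -0.177, 0.1316]
orientation: [-0.0, 1.0, -0.0, 0.0]
force: [-0.4, -0.5, 4.3]
gripper_width: 0.0202
grip_force: 78.2
```

Request:
send_rows:
  moves:
    - [0,0,-0.03,0,0.1]
    - [0,0,-0.07,0,0.1]
    - [0,0,-0.12,0,0.1]
    - [0,0,-0.17,0,0.1]
    - [0,0,-0.22,0,0.1]

```text
time_s: 6.35
tcp_pos: [0.4844, -0.1765, 0.2414]
orientation: [-0.0, 1.0, 0.001, -0.001]
force: [0.8, -1.1, -1.2]
gripper_width: 0.0203
grip_force: 78.1
```

Request:
send_rows:
  moves:
    - [0,0,0,0,0.1]
    - [0,0,0,0,0.1]
    - [0,0,0,0,0.1]
    - [0,0,0,0,0.1]
    - [0,0,0,0,0.1]

```text
time_s: 6.77
tcp_pos: [0.4842, -0.1764, 0.2395]
orientation: [-0.0, 1.0, 0.001, -0.002]
force: [-0.3, -0.2, -1.7]
gripper_width: 0.0198
grip_force: 78.1
```

```bash
python3 - <<'E'
from h import *
s=get_state();print(s["tcp_pos"],s["gripper_width"],s["force"])
p=read_camera("side");a=p["color"][60:220,200:400]
cv2.imwrite("pics/s4.png",cv2.resize(a,None,fx=3.5,fy=3.5,interpolation=cv2.INTER_CUBIC)[:,:,::-1])
t=s["tcp_pos"]
for z in(.111,.105,0): # expected tip = tcp - .111 
    pass
for h in(-.111,-.023,-.017): print(h,((proj(p,(t[0],t[1],t[2]+h))-[200,60])*3.5).round())
E
```

```text
[ 0.4842184  -0.17642658  0.23953433] 0.019812080599124104 [-0.33860769 -0.22496922 -1.74322777]
-0.111 [303. 308.]
-0.023 [295. 181.]
-0.017 [295. 171.]
```

View pics/s4.png

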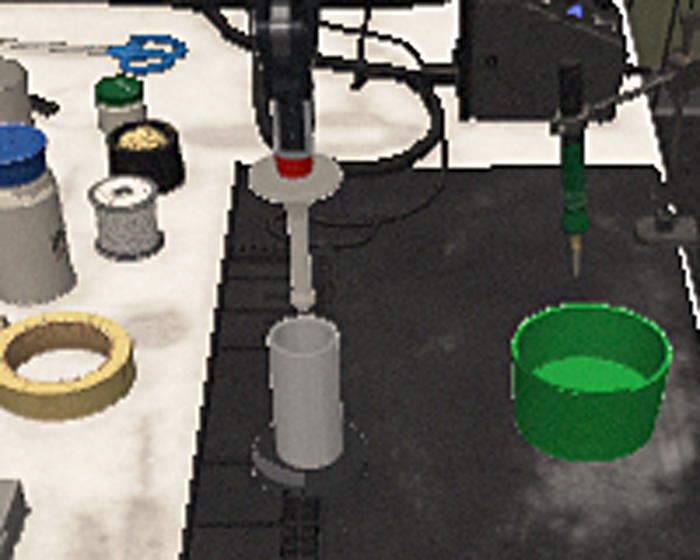

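The rod hangs straight in the gripper, its tip at crop (303,308) as computed. Next is the move to the dish.

Request:
send_rows:
  moves:
    - [0.006,0.075,0,0,0.1]
    - [0.012,0.15,0,0,0.1]
    - [0.018,0.23,0,0,0.1]
    - [0.025,0.31,0,0,0.1]
    - [0.032,0.38,0,0,0.1]

```text
time_s: 7.23
tcp_pos: [0.4682, 0.0153, 0.2406]
orientation: [0.0, 1.0, 0.001, -0.001]
force: [-0.0, 0.8, 0.1]
gripper_width: 0.0201
grip_force: 78.5
```

Request:
send_rows:
  moves:
    - [0.006,0.08,0,0,0.1]
    - [0.012,0.16,0,0,0.1]
    - [0.018,0.24,0,0,0.1]
    - [0.025,0.31,0,0,0.1]
    - [0.032,0.38,0,0,0.1]

```text
time_s: 7.65
tcp_pos: [0.4521, 0.205, 0.2406]
orientation: [-0.0, 1.0, -0.0, -0.001]
force: [0.6, 0.7, -1.6]
gripper_width: 0.0203
grip_force: 78.5
```

Request:
send_rows:
  moves:
    - [0,0,0,0,0.1]
    - [0,0,0,0,0.1]
    - [0,0,0,0,0.1]
    - [0,0,0,0,0.1]
    - [0,0,0,0,0.1]

```text
time_s: 8.07
tcp_pos: [0.4532, 0.2019, 0.2411]
orientation: [0.001, 1.0, -0.0, -0.0]
force: [0.0, -0.2, -1.4]
gripper_width: 0.0202
grip_force: 78.7
```

Request:
send_rows:
  moves:
    - [0,0.005,0.04,0,0.1]
    - [0,0.005,0.08,0,0.1]
    - [0,0.005,0.12,0,0.1]
    - [0,0.005,0.15,0,0.1]
    - [0,0.005,0.18,0,0.1]

```text
time_s: 8.48
tcp_pos: [0.4531, 0.2043, 0.1504]
orientation: [0.001, 1.0, -0.0, -0.0]
force: [0.8, 0.7, -1.4]
gripper_width: 0.0201
grip_force: 78.7
```

Request:
send_rows:
  moves:
    - [0,0,0.01,0,0.1]
    - [0,0,0.02,0,0.1]
    - [0,0,0.027,0,0.1]
    - [0,0,0.027,0,0.1]
    - [0,0,0.027,0,0.1]

```text
time_s: 8.9
tcp_pos: [0.4536, 0.2056, 0.1384]
orientation: [0.0, 1.0, 0.0, 0.001]
force: [0.4, 0.4, -0.9]
gripper_width: 0.0205
grip_force: 78.7
```

```bash
python3 - <<'E'
from h import *
s=get_state();print(s["tcp_pos"],s["gripper_width"],s["force"])
p=read_camera("side");a=p["color"][210:370,220:400]
cv2.imwrite("pics/s5.png",cv2.resize(a,None,fx=3.5,fy=3.5,interpolation=cv2.INTER_CUBIC)[:,:,::-1])
E
```

```text
[0.45357484 0.20555823 0.13838581] 0.020501588931985115 [ 0.38442141  0.37426799 -0.89052088]
```

View pics/s5.png

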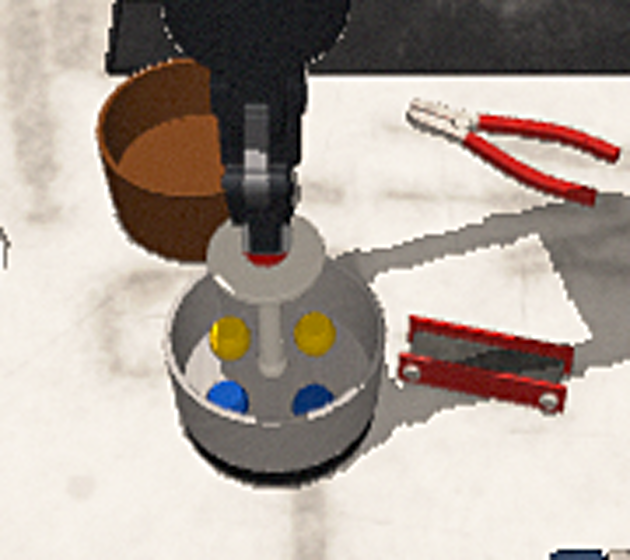

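The tip (crop 270,368) stands in the free middle between the four beads. Now I move out 30 mm and circle.

Request:
send_rows:
  moves:
    - [0.015,-0.002,0,0,0.1]
    - [0.03,-0.002,0,0,0.1]
    - [0.045,-0.002,0,0,0.1]
    - [0.06,-0.002,0,0,0.1]
    - [0.06,-0.002,0,0,0.1]

```text
time_s: 9.37
tcp_pos: [0.4205, 0.2044, 0.1378]
orientation: [-0.0, 1.0, -0.0, -0.001]
force: [-1.0, -0.3, -1.2]
gripper_width: 0.0204
grip_force: 78.7
```

Request:
send_rows:
  moves:
    - [-0.003,0.0185,0,0,0.1]
    - [-0.0115,0.0353,0,0,0.1]
    - [-0.0247,0.0485,0,0,0.1]
    - [-0.0415,0.0571,0,0,0.1]
    - [-0.06,0.06,0,0,0.1]

```text
time_s: 9.78
tcp_pos: [0.4543, 0.2358, 0.1377]
orientation: [-0.001, 1.0, 0.0, 0.0]
force: [0.6, 0.2, -0.8]
gripper_width: 0.0202
grip_force: 78.7
```

Request:
send_rows:
  moves:
    - [-0.0185,-0.003,0,0,0.1]
    - [-0.0353,-0.0115,0,0,0.1]
    - [-0.0485,-0.0247,0,0,0.1]
    - [-0.0571,-0.0415,0,0,0.1]
    - [-0.06,-0.06,0,0,0.1]

```text
time_s: 10.2
tcp_pos: [0.484, 0.2035, 0.1377]
orientation: [0.0, 1.0, -0.0, 0.0]
force: [0.3, -0.4, -1.1]
gripper_width: 0.02
grip_force: 78.7
```

Request:
send_rows:
  moves:
    - [0.003,-0.0185,0,0,0.1]
    - [0.0115,-0.0353,0,0,0.1]
    - [0.0247,-0.0485,0,0,0.1]
    - [0.0415,-0.0571,0,0,0.1]
    - [0.06,-0.06,0,0,0.1]

```text
time_s: 10.62
tcp_pos: [0.4519, 0.1737, 0.1379]
orientation: [0.0, 1.0, -0.0, 0.0]
force: [-0.1, 0.1, -1.4]
gripper_width: 0.0201
grip_force: 78.8
```

Request:
send_rows:
  moves:
    - [0.0185,0.003,0,0,0.1]
    - [0.0353,0.0115,0,0,0.1]
    - [0.0485,0.0247,0,0,0.1]
    - [0.0571,0.0415,0,0,0.1]
    - [0.06,0.06,0,0,0.1]

```text
time_s: 11.03
tcp_pos: [0.4221, 0.2056, 0.138]
orientation: [-0.001, 1.0, -0.0, 0.0]
force: [0.4, -0.1, -0.6]
gripper_width: 0.0205
grip_force: 78.7
```

Tracking is good and forces are low. Rounds two and three follow.

Request:
send_rows:
  moves:
    - [-0.003,0.0185,0,0,0.1]
    - [-0.0115,0.0353,0,0,0.1]
    - [-0.0247,0.0485,0,0,0.1]
    - [-0.0415,0.0571,0,0,0.1]
    - [-0.06,0.06,0,0,0.1]

```text
time_s: 11.45
tcp_pos: [0.4539, 0.2357, 0.1376]
orientation: [-0.001, 1.0, 0.0, -0.0]
force: [0.4, -0.3, -0.8]
gripper_width: 0.0202
grip_force: 78.7
```

Request:
send_rows:
  moves:
    - [-0.0185,-0.003,0,0,0.1]
    - [-0.0353,-0.0115,0,0,0.1]
    - [-0.0485,-0.0247,0,0,0.1]
    - [-0.0571,-0.0415,0,0,0.1]
    - [-0.06,-0.06,0,0,0.1]

```text
time_s: 11.87
tcp_pos: [0.4842, 0.2035, 0.1378]
orientation: [0.0, 1.0, 0.0, 0.0]
force: [1.1, 0.4, -1.0]
gripper_width: 0.0204
grip_force: 78.7
```

Request:
send_rows:
  moves:
    - [0.003,-0.0185,0,0,0.1]
    - [0.0115,-0.0353,0,0,0.1]
    - [0.0247,-0.0485,0,0,0.1]
    - [0.0415,-0.0571,0,0,0.1]
    - [0.06,-0.06,0,0,0.1]

```text
time_s: 12.28
tcp_pos: [0.4519, 0.1737, 0.1379]
orientation: [0.0, 1.0, -0.0, 0.0]
force: [-0.7, 0.1, -1.6]
gripper_width: 0.0204
grip_force: 78.8
```

Request:
send_rows:
  moves:
    - [0.0185,0.003,0,0,0.1]
    - [0.0353,0.0115,0,0,0.1]
    - [0.0485,0.0247,0,0,0.1]
    - [0.0571,0.0415,0,0,0.1]
    - [0.06,0.06,0,0,0.1]

```text
time_s: 12.7
tcp_pos: [0.4221, 0.2055, 0.138]
orientation: [-0.001, 1.0, -0.0, 0.0]
force: [0.2, -0.5, -1.0]
gripper_width: 0.0204
grip_force: 78.7
```

Request:
send_rows:
  moves:
    - [-0.003,0.0185,0,0,0.1]
    - [-0.0115,0.0353,0,0,0.1]
    - [-0.0247,0.0485,0,0,0.1]
    - [-0.0415,0.0571,0,0,0.1]
    - [-0.06,0.06,0,0,0.1]

```text
time_s: 13.12
tcp_pos: [0.4539, 0.2357, 0.1375]
orientation: [-0.001, 1.0, 0.0, -0.0]
force: [0.3, -0.1, -0.9]
gripper_width: 0.0202
grip_force: 78.7
```

Request:
send_rows:
  moves:
    - [-0.0185,-0.003,0,0,0.1]
    - [-0.0353,-0.0115,0,0,0.1]
    - [-0.0485,-0.0247,0,0,0.1]
    - [-0.0571,-0.0415,0,0,0.1]
    - [-0.06,-0.06,0,0,0.1]

```text
time_s: 13.53
tcp_pos: [0.4842, 0.2034, 0.1377]
orientation: [0.0, 1.0, 0.0, 0.0]
force: [1.4, 0.5, -0.8]
gripper_width: 0.0203
grip_force: 78.7
```

Request:
send_rows:
  moves:
    - [0.003,-0.0185,0,0,0.1]
    - [0.0115,-0.0353,0,0,0.1]
    - [0.0247,-0.0485,0,0,0.1]
    - [0.0415,-0.0571,0,0,0.1]
    - [0.06,-0.06,0,0,0.1]

```text
time_s: 13.95
tcp_pos: [0.4519, 0.1737, 0.1379]
orientation: [0.0, 1.0, -0.0, -0.0]
force: [-0.3, -0.6, -1.2]
gripper_width: 0.0202
grip_force: 78.8
```

Request:
send_rows:
  moves:
    - [0.0185,0.003,0,0,0.1]
    - [0.0353,0.0115,0,0,0.1]
    - [0.0485,0.0247,0,0,0.1]
    - [0.0571,0.0415,0,0,0.1]
    - [0.06,0.06,0,0,0.1]

```text
time_s: 14.37
tcp_pos: [0.4221, 0.2055, 0.1379]
orientation: [-0.0, 1.0, -0.0, 0.0]
force: [-0.4, -0.0, -1.0]
gripper_width: 0.0202
grip_force: 78.7
```

```bash
python3 - <<'E'
from h import *
s=get_state();print(s["time_s"],s["tcp_pos"],s["gripper_width"],s["force"])
p=read_camera("side");a=p["color"][210:370,220:400]
cv2.imwrite("pics/s6.png",cv2.resize(a,None,fx=3.5,fy=3.5,interpolation=cv2.INTER_CUBIC)[:,:,::-1])
E
```

```text
14.3667 [0.42205992 0.20554855 0.13794272] 0.0202232422443975 [-0.40642987 -0.0095758  -0.99708248]
```

View pics/s6.png

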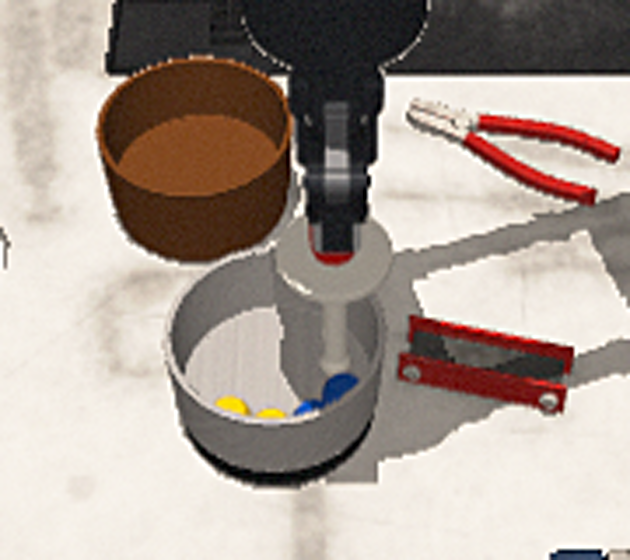

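The beads are swept together on the near-left (crop y≈400), all inside the dish. I'm adding one more quarter for certainty, then moving to the middle and straight up.

Request:
send_rows:
  moves:
    - [-0.003,0.0185,0,0,0.1]
    - [-0.0115,0.0353,0,0,0.1]
    - [-0.0247,0.0485,0,0,0.1]
    - [-0.0415,0.0571,0,0,0.1]
    - [-0.06,0.06,0,0,0.1]

```text
time_s: 14.83
tcp_pos: [0.454, 0.2357, 0.1376]
orientation: [-0.001, 1.0, 0.0, -0.0]
force: [0.5, 0.4, -0.4]
gripper_width: 0.0197
grip_force: 78.7
```

Request:
send_rows:
  moves:
    - [0,-0.015,0,0,0.1]
    - [0,-0.03,0,0,0.1]
    - [0,-0.045,0,0,0.1]
    - [0,-0.06,0,0,0.1]
    - [0,-0.06,0,0,0.1]

```text
time_s: 15.25
tcp_pos: [0.4524, 0.2026, 0.1378]
orientation: [0.001, 1.0, -0.0, -0.0]
force: [0.0, -0.3, 0.5]
gripper_width: 0.0204
grip_force: 78.8
```

Request:
send_rows:
  moves:
    - [0,0,-0.03,0,0.1]
    - [0,0,-0.07,0,0.1]
    - [0,0,-0.12,0,0.1]
    - [0,0,-0.17,0,0.1]
    - [0,0,-0.22,0,0.1]

```text
time_s: 15.67
tcp_pos: [0.4525, 0.2042, 0.249]
orientation: [0.0, 1.0, 0.0, -0.0]
force: [0.6, 0.2, -1.2]
gripper_width: 0.0202
grip_force: 78.7
```

Request:
send_rows:
  moves:
    - [-0.006,-0.07,0,0,0.1]
    - [-0.012,-0.15,0,0,0.1]
    - [-0.018,-0.23,0,0,0.1]
    - [-0.025,-0.31,0,0,0.1]
    - [-0.032,-0.38,0,0,0.1]

```text
time_s: 16.08
tcp_pos: [0.4684, 0.0124, 0.2482]
orientation: [0.0, 1.0, -0.0, 0.0]
force: [0.1, -0.5, -0.7]
gripper_width: 0.0203
grip_force: 78.8
```

Request:
send_rows:
  moves:
    - [-0.006,-0.08,0,0,0.1]
    - [-0.012,-0.16,0,0,0.1]
    - [-0.018,-0.24,0,0,0.1]
    - [-0.025,-0.31,0,0,0.1]
    - [-0.032,-0.38,0,0,0.1]

```text
time_s: 16.5
tcp_pos: [0.4844, -0.1774, 0.248]
orientation: [0.001, 1.0, 0.0, 0.0]
force: [0.8, 0.6, -1.5]
gripper_width: 0.0204
grip_force: 78.8
```

Request:
send_rows:
  moves:
    - [0,0,0,0,0.1]
    - [0,0,0,0,0.1]
    - [0,0,0,0,0.1]
    - [0,0,0,0,0.1]
    - [0,0,0,0,0.1]

```text
time_s: 16.92
tcp_pos: [0.4849, -0.174, 0.2479]
orientation: [-0.001, 1.0, 0.0, 0.0]
force: [-0.2, 0.7, -2.0]
gripper_width: 0.0202
grip_force: 78.9
```

Request:
send_rows:
  moves:
    - [-0.001,-0.006,0,0,0.1]
    - [-0.001,-0.006,0.01,0,0.1]
    - [-0.001,-0.006,0.03,0,0.1]
    - [-0.001,-0.006,0.06,0,0.1]
    - [-0.001,-0.006,0.09,0,0.1]

```text
time_s: 17.33
tcp_pos: [0.4856, -0.178, 0.2018]
orientation: [-0.0, 1.0, -0.0, 0.0]
force: [-0.0, -0.4, -1.2]
gripper_width: 0.02
grip_force: 79.0
```

Request:
send_rows:
  moves:
    - [0,0,0.025,0,0.1]
    - [0,0,0.05,0,0.1]
    - [0,0,0.075,0,0.1]
    - [0,0,0.1,0,0.1]
    - [0,0,0.115,0,0.1]

```text
time_s: 17.75
tcp_pos: [0.4845, -0.1775, 0.1431]
orientation: [-0.0, 1.0, 0.001, -0.001]
force: [-0.2, 0.0, -1.1]
gripper_width: 0.0206
grip_force: 78.9
```

Request:
send_rows:
  moves:
    - [0,0,0.008,0,0.1]
    - [0,0,0.015,0,0.1]
    - [0,0,0.021,0,0.1]
    - [0,0,0.021,0,0.1]
    - [0,0,0.021,0,0.1]

```text
time_s: 18.17
tcp_pos: [0.4859, -0.1785, 0.1351]
orientation: [-0.0, 1.0, -0.0, 0.0]
force: [0.8, 0.0, -0.6]
gripper_width: 0.02
grip_force: 78.9
```

Request:
send_rows:
  moves:
    - [0,0.002,0.003,0,0.1]
    - [0,0.002,0.005,0,0.1]
    - [0,0.002,0.005,0,0.1]
    - [0,0.002,0.005,0,0.1]
    - [0,0.002,0.005,0,0.1]

```text
time_s: 18.58
tcp_pos: [0.4857, -0.1774, 0.1324]
orientation: [-0.0, 1.0, -0.0, 0.0]
force: [-0.1, 0.3, 0.2]
gripper_width: 0.02
grip_force: 78.9
```

Request:
send_rows:
  moves:
    - [0,0,0,0,0.3]
    - [0,0,0,0,0.5]
    - [0,0,0,0,0.8]
    - [0,0,0,0,0.8]
    - [0,0,0,0,0.8]

```text
time_s: 19.0
tcp_pos: [0.4857, -0.1774, 0.1324]
orientation: [-0.0, 1.0, -0.0, 0.0]
force: [-0.9, 0.2, 0.0]
gripper_width: 0.0684
grip_force: 0.0
```

Request:
send_rows:
  moves:
    - [0,0,-0.03,0,0.8]
    - [0,0,-0.07,0,0.8]
    - [0,0,-0.12,0,0.8]
    - [0,0,-0.18,0,0.8]
    - [0,0,-0.24,0,0.8]

```text
time_s: 19.42
tcp_pos: [0.4852, -0.1772, 0.2532]
orientation: [-0.0, 1.0, 0.0, -0.0]
force: [-0.2, -0.5, -0.7]
gripper_width: 0.0685
grip_force: 0.0
```

Request:
send_rows:
  moves:
    - [0.06,0.08,0,0,0.8]
    - [0.12,0.15,0,0,0.8]
    - [0.18,0.2,0,0,0.8]
    - [0.24,0.24,0,0,0.8]
    - [0.24,0.24,0,0,0.8]

```text
time_s: 19.83
tcp_pos: [0.3589, -0.0532, 0.2518]
orientation: [-0.001, 1.0, 0.002, -0.003]
force: [-0.4, 0.0, -1.2]
gripper_width: 0.0684
grip_force: 0.0
```

```bash
python3 - <<'E'
from h import *
s=get_state();print(s["time_s"],s["tcp_pos"],s["gripper_width"],s["force"])
p=read_camera("side");q=read_camera("top")
a=p["color"][100:220,240:340];b=q["color"][150:270,400:500];c=p["color"][260:360,250:350];d=q["color"][165:265,155:255]
r=lambda i:cv2.resize(i,(390,290))
cv2.imwrite("pics/end.png",np.vstack([np.hstack([r(a),r(b)]),np.hstack([r(c),r(d)])])[:,:,::-1])
E
```

```text
19.8333 [ 0.35886774 -0.05324642  0.25176895] 0.06840372920657552 [-0.35731449  0.04087649 -1.2057238 ]
```

View pics/end.png

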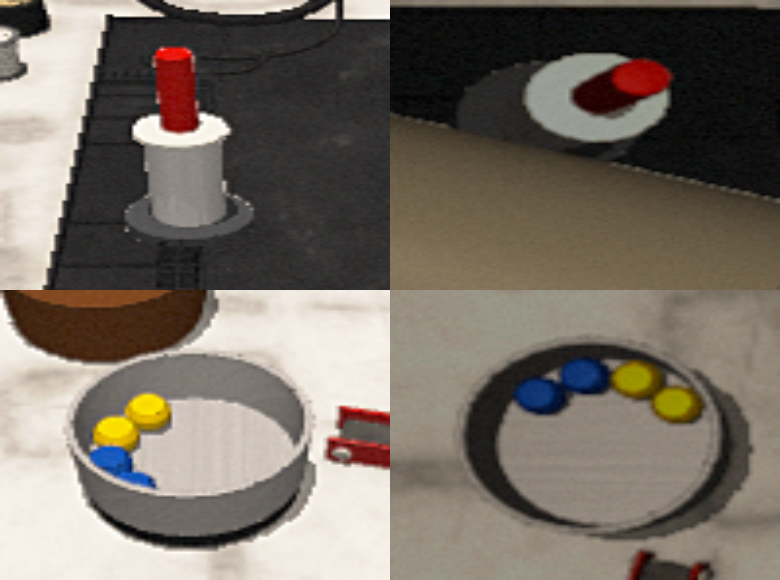

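The rod hangs upright with its collar on the rim (upper crops), and all four beads lie in the dish along the far wall (lower crops). The arm is clear of everything, so I'm handing in.

```bash
python3 -c "
from bench import job_done
print(job_done())"
```

```text
the job is handed in; nothing more can be done
None
```

I stirred the beads just over three full rounds at 30 mm radius; all four are still in the dish, the rod hangs upright in its holder again, and the job is handed in (about 20 s of the 72 s used; no verdict was returned).

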